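Fit the hob knob and hold it down for the set screws

TASK

Pick up the loose control knob, slip its square bore onto the bare square spindle of the hob with the knob's long side running front to back like its neighbour's, and press it gently down on the collar against the spindle's spring with a steady push of about 10 N (between 6 and 14 N). Keep that push up steadily for three seconds and finish still holding the knob pressed down, do not let go, so that I can tighten its set screws; leave the salt shaker and the screwdriver where they are.

Things in the scene. Friction and masses are not known exactly. Their poses are not given: they have to be found in the camera images.
- hob: Fixed steel two-burner table-top gas hob, 260 (x) x 400 (y) mm. Origin: centre of its underside on the worktop; x to its back, y to its left, z up. Top plate 55 mm high, pan supports at the rear 79 mm. Two controls near its front edge, 120 mm apart: the left carries a knob like the loose one, in the off position; the right is a bare spindle, 95 mm in front of and 60 mm right of the origin.
- spindle_seat (a point): Centre of the top face of the bare spindle's round collar (25 mm diameter), the knob's seat: 73 mm above the worktop, 18 mm above the top plate; moves down with the spindle. Axes parallel to the hob's. Above it stands a 12 x 12 mm square steel shaft, 14 mm tall, sides along the hob's x and y, its top 4 mm bevelled to 7 x 7 mm. It cannot turn.
- spindle (a joint): How far the spindle is pressed down: 0 (up) to 0.012 m (bottom stop). It is sprung: the downward push needed is about 3 N + 1 N per mm, so 6 N at 0.003, 10 N at 0.007, 14 N at 0.011.
- knob_center (a point): Loose oblong black plastic knob, 50 (x) x 26 (y) x 36 (z) mm, 60 g, upright on the worktop; set screws in both ends. The point is its centre, 18 mm above its underside. Grip across the 26 mm flats. Square blind bore in the underside, centred, 13.6 x 13.6 mm, 17 mm deep, sides along its x and y. Seated, this point is 18 mm above the seat. Either end may face forward.
- salt_shaker: Glass salt shaker with grey cap, 44 mm diameter, 90 mm tall, bystander to the right; origin at the centre of its underside.
- screwdriver: Screwdriver, about 170 mm long, lying on the worktop to the right of the knob, bystander; origin near its middle, x along it.
Mind the look-alikes: they are no part of the job. Of the things shaped like the part that bears knob_center, the black one is meant.

How it is judged:
By the outcome, as a careful person would: the job done as asked, in the order asked, and still so for the second after the job is handed in, while the arm keeps its last pose, push and grip.
It also fails if it takes over 48 s, if anything falls off the work surface, if the arm or the gripper's body presses on something with over 40 N, if the wrist force passes 120 N, or if a joint passes its speed limit or range.

ROBOT

A 6-joint arm with a two-finger parallel gripper is mounted at the origin on a cart in front of the work surface, level with it; the furniture and walls round the work are solid. World frame = base frame: x ahead of the robot, y to its left, z up, the work surface at z = 0. Lengths are in m, angles in rad, forces in N, time in s.
With the tool pointing down it reaches from about 0.375 to 0.975 m from the base axis. Payload 3.8 kg.
Tool frame: the origin (TCP) lies at the very end of the fingers, on their centre line; the grasp point (between the pads) lies 19 mm behind it; z points along the fingers, y is the line along which they close (so a half turn about z gives the same grasp; the last joint's range is limited). The gripper opens to 85 mm and grips with 20 to 120 N. Pads are 22 mm wide; open, the fingers measure 114 mm over their backs; the gripper's body (76 mm by 85 mm) begins 54 mm behind the grasp point. The pads swing forward as they close: fully open they stand 13 mm farther back than shut.
Start: joints at [-1.329, 0.264, 1.604, -0, 1.274, -0.037], TCP at [0.186, -0.649, 0.197] pointing down, gripper open.
Joint ranges: [-2.63, 2.63], [-0.94, 2.18], [0.31, 2.57], [-1.31, 4.45], [0, 2.66], [-2.55, 2.55]. Speed limits (rad/s): [2.57, 2.57, 3.14, 3.14, 3.14, 3.14].

INTERFACE

Orientations are given as a rotation vector (axis times angle).
In Python, from workcell import monitor, viewer, job gives the robot as it stands. The module is installed in compiled form; this text tells all that it offers.
- The arm moves only by the tool step_arm, never from a script. Its argument "series" is one flat list of numbers, 4 for each row, row after row: the shift along the tool's x, y, z in m, then the turn about the tool's z in rad. A call has 1 to 8 rows; each row is the pose to reach, as a shift and turn from the pose commanded when the call began, along the tool's axes at that moment; what a row does not reach only later rows make up. A row lasts 1/8 s, in which the tool goes at most 62.5 mm and 10.7 degrees, less where a joint would pass 70% of its speed; a pose out of reach is approached as far as the arm can. A call with a gripper value outside its range is refused whole. "gripper" is the opening, from 0 (shut) to 1 (fully open), set as the call begins (left out, the last holds). The fingers move at their own pace and stop on an object; "newtons" is the grip in N (left out, the last holds). Time passes only in rows, so rows that repeat a pose let the fingers close. It gives the time, the measured TCP pose, the force, the opening and the grip force at its end, in the units of the state.
- monitor.read_state(): the state, without advancing time (a new reading comes with each control period).
- viewer.read_camera(name): name is "scene" or "top"; returns a dict with "image" (400x640x3 uint8, red, green, blue), "intrinsics" (3x3 intrinsics, pixels), "distortion" ([k1, k2, p1, p2, k3] as OpenCV has them; the pictures are not rectified), "T" (4x4, takes a point from camera to world coordinates). Camera axes: x right, y up, looking along -z (the intrinsics and any distortion apply to the point x, -y, -z); pixel columns grow to the right and rows downward; lengths in m; the calibration is good to about 2 mm. A picture is of the moment at which its call begins. There is no depth.
- job.finish_job(): hands the job in; it is judged then, once.
Trained networks look in a picture, given as the dict that the camera call returned (one of the last four; its "shot" number tells which), for a name from the list of things; names that differ only in an ending like _2 or _b are one class to them, and where a whole thing is asked for, a point or a joint stands for the part that bears it (a point fixed in the world has none). Each returns a list of dicts, best first, with "score" (0 to 1); they miss things now and then, are a little off and sometimes report something else, mostly with a low value. They report only what shows in the picture. A call takes as long as a camera call. They do not tell look-alikes from the thing itself.
- viewer.boxes_of(picture, label): "extent" ([centre column, centre row, width, height] in pixels, round what is visible of it).
- viewer.spot_point(picture, label): "point" ([column, row] in pixels: a listed point, or the origin of a listed thing).
The state is a dict: "time": time; "q": joint angles; "joint_vel": joint speeds; "joint_torque": joint torques, N m; "tool_pos": TCP position; "tcp_rot": TCP orientation; "wrist_force": force on the tool from outside, world axes, zero at the start; "torque": the same for the moment, N m; "width": opening from 0.0 (shut) to 1.0 (fully open); "grip_force": force on a finger pad.
Only numpy, scipy, OpenCV 4.12 (cv2) and the standard library are available. Lean on these libraries where they do the work, as an engineer would, in place of code of your own. Each camera call takes 0.05 s, during which the arm holds its last target. There are 200 camera calls.

## Working session

There is one attempt and no reset: what is moved stays moved. The work goes in short steps, Python scripts to look and compute and a tool call to move; the robot and the scene stay as the last step left them, time stands still between calls to the robot, and variables do not carry over. Pictures are saved under pics/ and viewed, at most 10 in all, crops included, and the job is handed in when it is done.

Besides the shell and the picture viewer there is one more tool, called after ">>>" as name(argument=value, ...), one argument or row to a line, values as JSON. step_arm: Moves the arm, as the interface text tells. Its arguments: {"type":"object","properties":{"series":{"type":"array"},"gripper":{"type":"number"},"newtons":{"type":"number"}},"required":["series"]}

```bash
mkdir -p pics; cat > h.py <<'E'
import numpy as np, cv2
from workcell import monitor, viewer, job
from scipy.spatial.transform import Rotation as R
def ray(p,uv):
    n=cv2.undistortPoints(np.array([[uv]],float),p["intrinsics"],np.array(p["distortion"],float))[0,0]
    T=np.array(p["T"]);d=T[:3,:3]@np.array([n[0],-n[1],-1]);return T[:3,3],d/np.linalg.norm(d)
def atz(p,uv,z):
    o,d=ray(p,uv);return o+d*(z-o[2])/d[2]
def tri(rs):
    A=sum(np.eye(3)-np.outer(d,d) for o,d in rs);b=sum((np.eye(3)-np.outer(d,d))@o for o,d in rs)
    x=np.linalg.solve(A,b);return x,[np.linalg.norm((np.eye(3)-np.outer(d,d))@(x-o)) for o,d in rs]
def proj(p,X):
    T=np.linalg.inv(np.array(p["T"]));c=T[:3,:3]@np.array(X)+T[:3,3]
    return cv2.projectPoints(np.array([[c[0],-c[1],-c[2]]]),np.zeros(3),np.zeros(3),p["intrinsics"],np.array(p["distortion"],float))[0].ravel()
def shot(n,f=None):
    p=viewer.read_camera(n)
    if f: cv2.imwrite("pics/"+f,p["image"][:,:,::-1])
    return p
E
python3 - <<'E'
from h import *
np.set_printoptions(precision=3,suppress=True)
s=monitor.read_state();print({k:np.round(v,3) for k,v in s.items()})
P={}
for n in ["scene","top"]:
    p=shot(n,n+"0.png");P[n]=p
    print(n,np.array(p["T"]),np.array(p["intrinsics"]).ravel())
    for l in ["hob","spindle_seat","knob_center","salt_shaker","screwdriver"]:
        print(l,[(np.round(d["point"],1),round(d["score"],2)) for d in viewer.spot_point(p,l)],[(np.round(d["extent"],0),round(d["score"],2)) for d in viewer.boxes_of(p,l)] if l in("knob_center","hob") else "")
E
```

```text
{'time': np.float64(0.0), 'q': array([-1.329,  0.265,  1.605, -0.   ,  1.274, -0.037]), 'joint_vel': array([0.001, 0.   , 0.001, 0.001, 0.   , 0.001]), 'joint_torque': array([  0.001, -51.511, -36.732,   0.   ,   0.013,   0.   ]), 'tool_pos': array([ 0.186, -0.648,  0.195]), 'tcp_rot': array([-3.109, -0.436,  0.   ]), 'wrist_force': array([ 0.321, -0.937,  0.311]), 'torque': array([0.04 , 0.   , 0.003]), 'grip_force': np.float64(0.0), 'width': np.float64(1.0)}
scene [[-0.89   0.332 -0.313  0.188]
 [-0.456 -0.649  0.608  0.559]
 [-0.001  0.684  0.729  0.898]
 [ 0.     0.     0.     1.   ]] [432.896   0.    319.743   0.    432.896 200.721   0.      0.      1.   ]
hob [(array([254.1, 294.2]), 0.74)] []
spindle_seat [(array([301.1, 273.9]), 0.55)] 
knob_center [(array([341. , 204.8]), 0.8), (array([367.5, 190.5]), 0.72)] [(array([369., 188.,  18.,  15.]), 0.84), (array([341., 205.,  22.,  20.]), 0.63)]
salt_shaker [(array([336. , 149.7]), 0.77)] 
screwdriver [(array([382. , 162.4]), 0.72)] 
top [[ 0.025  0.997 -0.078  0.463]
 [-1.     0.026  0.012 -0.117]
 [ 0.014  0.077  0.997  1.104]
 [ 0.     0.     0.     1.   ]] [407.349   0.    314.023   0.    407.349 192.262   0.      0.      1.   ]
hob [(array([210.8, 182. ]), 0.61)] [(array([211., 180., 164., 109.]), 0.87)]
spindle_seat [(array([230. , 213.3]), 0.66)] 
knob_center [(array([365.5, 222.2]), 0.75), (array([337. , 207.8]), 0.62)] [(array([338., 210.,  16.,  22.]), 0.59)]
salt_shaker [(array([423.8, 162.9]), 0.64)] 
screwdriver [(array([419.4, 221.7]), 0.65)]
```

View pics/scene0.png

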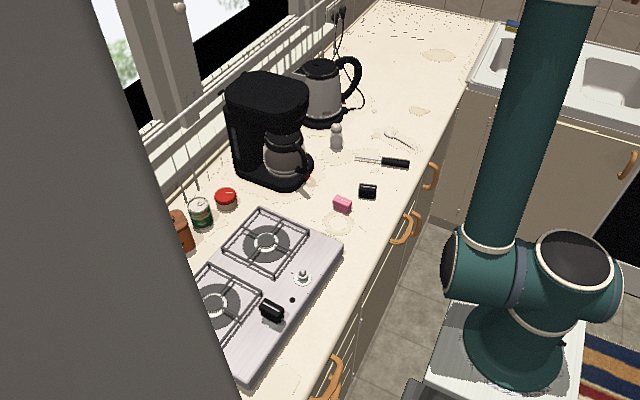

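View pics/top0.png

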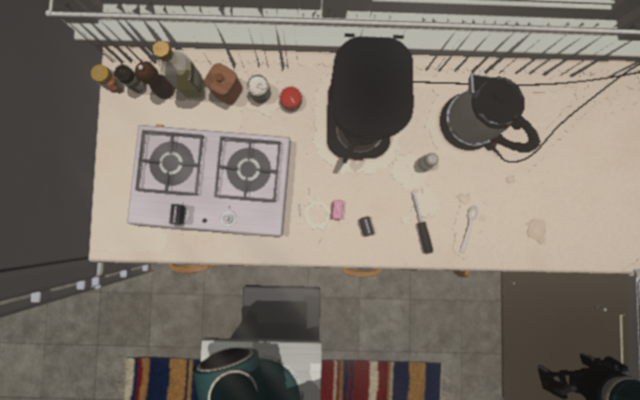

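```bash
python3 - <<'E'
from h import *
np.set_printoptions(precision=4,suppress=True)
s=cv2.imread("pics/scene0.png");t=cv2.imread("pics/top0.png")
a=cv2.resize(s[130:310,220:420],None,fx=4,fy=4,interpolation=cv2.INTER_CUBIC)[:600]
cv2.imwrite("pics/a.png",cv2.resize(s[170:290,270:400],None,fx=5,fy=5,interpolation=cv2.INTER_CUBIC))
cv2.imwrite("pics/b.png",cv2.resize(t[140:260,120:440],None,fx=2.5,fy=2.5,interpolation=cv2.INTER_CUBIC))
S=shot("scene");T=shot("top")
for n,u,v in [("hob",(254.1,294.2),(210.8,182)),("seat",(301.1,273.9),(230,213.3)),("kA",(341,204.8),(365.5,222.2)),("kB",(367.5,190.5),(337,207.8)),("kA'",(341,204.8),(337,207.8)),("kB'",(367.5,190.5),(365.5,222.2)),("salt",(336,149.7),(423.8,162.9)),("drv",(382,162.4),(419.4,221.7))]:
    print(n,*tri([ray(S,u),ray(T,v)]))
E
```

```text
hob [0.5708 0.1516 0.0016] [np.float64(0.001629979506814288), np.float64(0.0016299795068145024)]
seat [0.483  0.0837 0.058 ] [np.float64(0.0018990171211716149), np.float64(0.0018990171211716242)]
kA [ 0.5017 -0.2632 -0.0511] [np.float64(0.03362932550381889), np.float64(0.033629325503818856)]
kB [ 0.4727 -0.1969  0.0881] [np.float64(0.033441699679673115), np.float64(0.03344169967967331)]
kA' [ 0.5079 -0.1923  0.0129] [np.float64(8.546542358281084e-05), np.float64(8.546542358278977e-05)]
kB' [ 0.4667 -0.2704  0.0182] [np.float64(0.004731574984482011), np.float64(0.004731574984481983)]
salt [ 0.6403 -0.4357 -0.0215] [np.float64(0.0009144758113802644), np.float64(0.0009144758113803836)]
drv [ 0.475  -0.4171  0.005 ] [np.float64(0.0013115041669936743), np.float64(0.0013115041669936338)]
```

The scene picture shows the pink look-alike at (342,204) and the black knob at (368,190); the bare spindle is at (302,275) and the neighbour's knob at (272,310). In the top view the black knob is at (366,226), the pink one at (338,210), the bare spindle at (229,215) and the neighbour at (177,214). I'll crop in to get exact edges and yaw.

```bash
python3 - <<'E'
from h import *
s=cv2.imread("pics/scene0.png");t=cv2.imread("pics/top0.png")
def c(i,x,y,w,h,f): return cv2.resize(i[y:y+h,x:x+w],None,fx=f,fy=f,interpolation=cv2.INTER_NEAREST)
m=np.vstack([np.hstack([c(s,350,175,40,30,10),c(t,347,211,40,30,10)]),np.hstack([c(s,282,258,40,30,10),c(t,210,200,40,30,10)])])
cv2.imwrite("pics/c.png",m)
E
```

```text
(no output)
```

View pics/c.png

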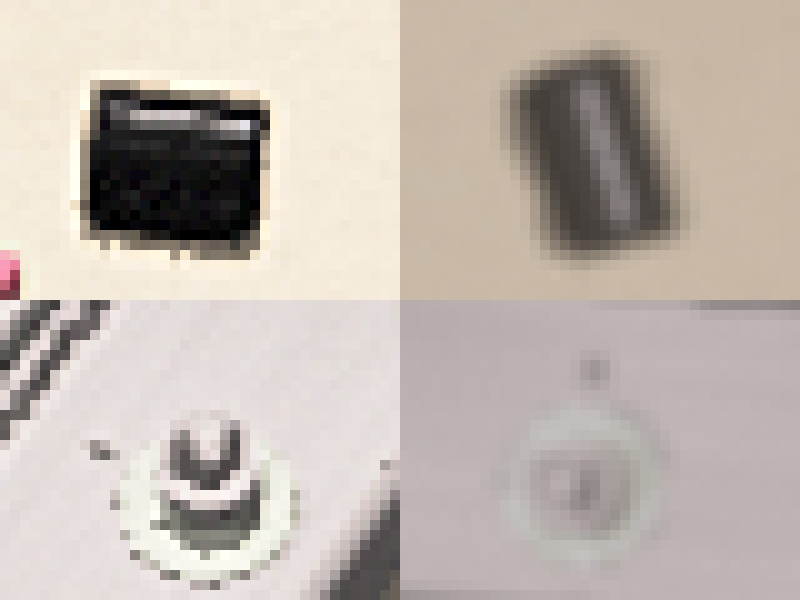

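The crops show the black knob clear of everything, its silhouette spanning about (358–377, 183–200) in the scene view and (358–375, 216–237) in the top view. The spindle shaft tip is at about (302,271) in the scene view and the collar is centred near (228,218) in the top view. Next I fit models.

```bash
cat >> h.py <<'E'
def box(x,y,yaw,z0,z1,lx,ly):
    c,s=np.cos(yaw),np.sin(yaw)
    return [(x+c*a-s*b,y+s*a+c*b,z) for a in(-lx/2,lx/2) for b in(-ly/2,ly/2) for z in(z0,z1)]
def sil(p,pts,roi,k=8):
    x,y,w,h=roi;uv=np.array([proj(p,q) for q in pts])
    m=np.zeros((h*k,w*k),np.float32);hu=cv2.convexHull(((uv-[x-.5,y-.5])*k-.5).astype(np.float32))
    cv2.fillConvexPoly(m,np.round(hu*16).astype(int),1.,shift=4)
    return cv2.resize(m,(w,h),interpolation=cv2.INTER_AREA)
def dark(p,roi,lo,hi):
    x,y,w,h=roi;g=p["image"][y:y+h,x:x+w].max(2).astype(np.float32);return np.clip((hi-g)/(hi-lo),0,1)
E
python3 - <<'E'
from h import *
from scipy.optimize import minimize
np.set_printoptions(precision=4,suppress=True)
S=shot("scene");T=shot("top")
rs=(354,177,30,27);rt=(351,211,32,30)
ds=dark(S,rs,60,200);dt=dark(T,rt,95,180)
# fill highlight
k=np.ones((5,5),np.uint8);ds=cv2.morphologyEx(ds,cv2.MORPH_CLOSE,k);dt=cv2.morphologyEx(dt,cv2.MORPH_CLOSE,k)
def f(v,use):
    e=0
    b=box(v[0],v[1],v[2],0,.036,.050,.026)
    if "s" in use:e+=((sil(S,b,rs)-ds)**2).sum()
    if "t" in use:e+=((cv2.GaussianBlur(sil(T,b,rt),(0,0),.8)-dt)**2).sum()
    return e
for use in ("s","t","st"):
    best=min((minimize(f,[.467,-.268,y],args=(use,),method="Nelder-Mead",options=dict(initial_simplex=[[.467,-.268,y],[.475,-.268,y],[.467,-.26,y],[.467,-.268,y+.15]],xatol=1e-4,fatol=1e-3)) for y in(-.1,.2,.5)),key=lambda r:r.fun)
    print(use,best.x,np.degrees(best.x[2]),best.fun)
# hob plate edges top view
g=cv2.GaussianBlur(T["image"].astype(np.float32).mean(2),(0,0),1)
gm=np.hypot(cv2.Sobel(g,5,1,0),cv2.Sobel(g,5,0,1))
def e(v):
    c,s=np.cos(v[2]),np.sin(v[2]);P=[]
    for t in np.linspace(-1,1,60):
        P+=[(a*.13,t*.2) for a in(1,)]+[(t*.13,a*.2) for a in(-1,1)]+[(-.13,t*.2)]
    uv=np.array([proj(T,(v[0]+c*a-s*b,v[1]+s*a+c*b,.055)) for a,b in P]).astype(np.float32)
    return -cv2.remap(gm,uv[None,:,0],uv[None,:,1],cv2.INTER_LINEAR).clip(0,80).mean()
r=min((minimize(e,[.575+a,.147,y],method="Nelder-Mead",options=dict(initial_simplex=[[.575+a,.147,y],[.585+a,.147,y],[.575+a,.155,y],[.575+a,.147,y+.04]])) for y in(-.09,-.06,-.03) for a in (-.005,.005)),key=lambda r:r.fun)
v=r.x;c,s=np.cos(v[2]),np.sin(v[2]);print("hob",v,np.degrees(v[2]),r.fun)
for b in(-.06,.06):
    X=np.array([v[0]-.095*c-b*s,v[1]-.095*s+b*c,.073]);print("ctl",X,proj(S,X),proj(T,X),proj(S,X+[0,0,.014]),proj(T,X+[0,0,.014]))
# direct spindle: shaft tip
print(tri([ray(S,(302,270.5)),ray(T,(227.8,218.3))]))
for z,u,w in((.087,(302,270.5),None),(.073,None,(228,218.3))):
    print(atz(S,u,z) if u else atz(T,w,z))
E
```

```text
s [ 0.462  -0.2675  0.294 ] 16.847524533085718 6.196357250213623
t [ 0.461  -0.2694  0.3096] 17.740734683110507 4.937522888183594
st [ 0.4618 -0.2685  0.2928] 16.774020189799046 14.039117813110352
hob [ 0.5732  0.1454 -0.0565] -3.235252306939743 -56.73013687133789
ctl [0.475  0.0909 0.073 ] [301.638  273.8243] [226.1749 216.9573] [301.4378 270.3215] [225.0439 216.8624]
ctl [0.4818 0.2107 0.073 ] [271.3825 315.291 ] [178.7037 213.0364] [270.8141 312.0095] [176.9197 212.8872]
(array([0.4738, 0.0862, 0.0805]), [np.float64(0.002309727334671995), np.float64(0.0023097273346719435)])
[0.4737 0.0907 0.087 ]
[0.4717 0.0862 0.073 ]
```

```bash
cat >> h.py <<'E'
def go(x,y,z,yaw):
    "shift in tool axes and turn so that tool y is along (yaw+90deg) mod 180"
    s=monitor.read_state();M=R.from_rotvec(s["tcp_rot"]).as_matrix();d=M.T@(np.array([x,y,z])-s["tool_pos"])
    cur=np.arctan2(M[1,1],M[0,1])-np.pi/2;e=(yaw-cur+np.pi/2)%np.pi-np.pi/2
    print("t",round(s["time"],2),"pos",np.round(s["tool_pos"],4),"tilt",np.round(M[:,2],3),"yaw",round((cur+np.pi/2)%np.pi-np.pi/2,4),"F",np.round(s["wrist_force"],2),"w",round(s["width"],3),"| shift",np.round(d,4),"turn",round(-e,4),"q6",round(s["q"][5],2))
E
python3 - <<'E'
from h import *
go(.4618,-.2685,.15,.295)
E
```

```text
t 1.0 pos [ 0.1858 -0.6489  0.1967] tilt [ 0. -0. -1.] yaw 0.2788 F [-0.21  0.39 -0.39] w 1.004 | shift [ 0.3701 -0.2898  0.0467] turn -0.0162 q6 -0.04
```

>>> step_arm(
  series=[0.046,-0.036,0.006,0,0.092,-0.072,0.012,0,0.139,-0.109,0.018,0,0.185,-0.145,0.024,0,0.231,-0.181,0.03,-0.005,0.278,-0.217,0.036,-0.01,0.324,-0.254,0.042,-0.016,0.37,-0.29,0.047,-0.016],
  gripper=0.75,
)

```text
time: 2.0
tool_pos: [0.4627, -0.2667, 0.1499]
tcp_rot: [3.107, 0.461, 0.001]
wrist_force: [0.5, -0.8, 0.6]
width: 0.752
grip_force: 0.0
```

```bash
python3 - <<'E'
from h import *
go(.4615,-.2685,.005,.295)
E
```

```text
t 2.0 pos [ 0.4627 -0.2667  0.1499] tilt [ 0.001 -0.001 -1.   ] yaw 0.2948 F [ 0.49 -0.77  0.62] w 0.752 | shift [-0.0017  0.0012  0.1449] turn -0.0002 q6 0.71
```

>>> step_arm(
  series=[0,0,0.05,0,0,0,0.1,0,0,0,0.13,0,0,0,0.144,0,0,0,0.144,0],
)

```text
time: 2.62
tool_pos: [0.4612, -0.2681, 0.0052]
tcp_rot: [-3.107, -0.461, 0.002]
wrist_force: [-0.4, -0.0, 1.6]
width: 0.75
grip_force: 0.0
```

>>> step_arm(
  series=[0,0,0,0,0,0,0,0,0,0,0,0,0,0,0,0,0,0,0,0],
  gripper=0,
  newtons=60,
)

```text
time: 3.25
tool_pos: [0.4617, -0.2683, 0.0058]
tcp_rot: [3.107, 0.461, 0.0]
wrist_force: [0.5, -0.1, -0.5]
width: 0.002
grip_force: 0.0
```

```bash
python3 - <<'E'
from h import *
shot("scene","s1.png");shot("top","t1.png")
s=cv2.imread("pics/s1.png")[120:260,280:460];t=cv2.imread("pics/t1.png")[170:280,290:430]
cv2.imwrite("pics/d.png",np.hstack([cv2.resize(s,(430,350)),cv2.resize(t,(370,350))]))
go(.4615,-.2685,.15,.295)
E
```

```text
t 3.35 pos [ 0.4616 -0.2683  0.0057] tilt [-0.  0. -1.] yaw 0.2948 F [ 1.2   0.15 -0.63] w -0.0 | shift [-0.0002  0.0002 -0.1443] turn -0.0002 q6 0.7
```

View pics/d.png

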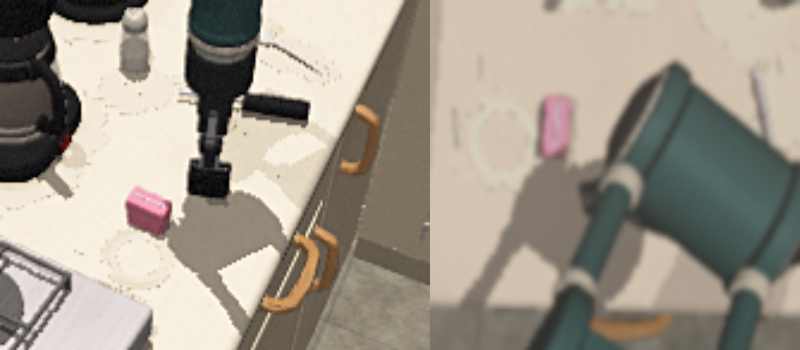

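The crop shows the pink look-alike untouched and the gripper's fingers meeting a dark block at about scene (367,191), but the gripper reads fully shut, so the grasp failed. I'll look closer at this place.

```bash
python3 - <<'E'
from h import *
S=shot("scene")
print(proj(S,(.4617,-.2683,.0057)),proj(S,(.4617,-.2683,.06)))
s=cv2.resize(S["image"][140:215,325:425,::-1],None,fx=8,fy=8,interpolation=cv2.INTER_NEAREST)
cv2.imwrite("pics/e.png",s)
print([(np.round(d["point"],1),d["score"]) for d in viewer.spot_point(S,"knob_center")])
E
```

```text
[366.8320197  194.52166877] [368.36099585 180.92645142]
[(array([341. , 202.9]), 0.48)]
```

View pics/e.png

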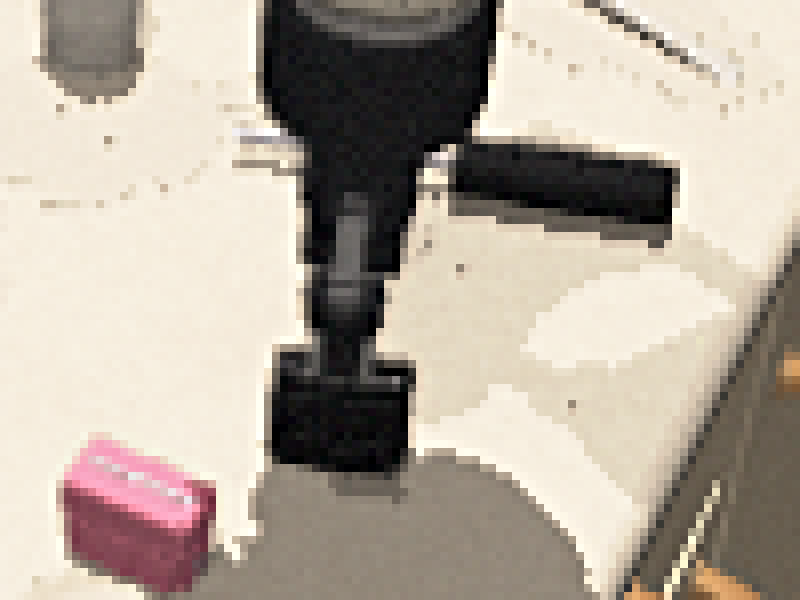

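The crop shows the black knob apparently unmoved (scene cols 359–376, rows 183–199), with a finger in front of it. That contradicts the reading of a fully shut gripper, so I'll raise it a little and look again.

>>> step_arm(
  series=[0,0,-0.01,0,0,0,-0.03,0,0,0,-0.06,0,0,0,-0.06,0],
)

```text
time: 3.95
tool_pos: [0.4643, -0.2699, 0.0691]
tcp_rot: [3.103, 0.461, 0.008]
wrist_force: [0.1, -0.4, -0.1]
width: 0.001
grip_force: 0.0
```

```bash
python3 - <<'E'
from h import *
S=shot("scene")
s=cv2.resize(S["image"][140:215,325:425,::-1],None,fx=8,fy=8,interpolation=cv2.INTER_NEAREST)
cv2.imwrite("pics/f.png",s)
print([(np.round(d["point"],1),d["score"]) for d in viewer.spot_point(S,"knob_center")])
go(.4615,-.2685,.15,.295);print(monitor.read_state()["grip_force"])
E
```

```text
[(array([367.8, 188.4]), 0.82), (array([340.1, 203.6]), 0.7)]
t 4.05 pos [ 0.4619 -0.2685  0.0662] tilt [ 0.001 -0.001 -1.   ] yaw 0.2948 F [-0.15 -0.39 -0.04] w 0.001 | shift [-0.0003 -0.     -0.0838] turn -0.0002 q6 0.7
0.0
```

View pics/f.png

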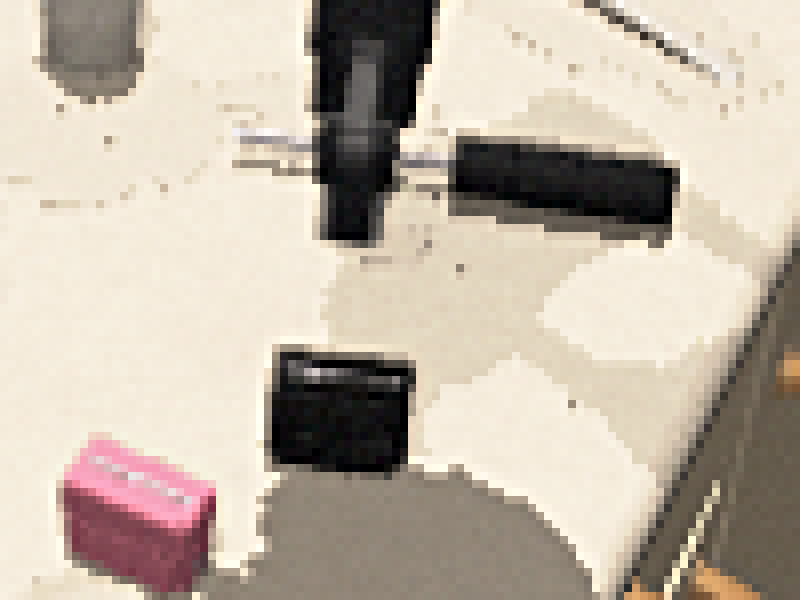

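The knob still stands unmoved at scene (359–376, 183–199). The shut fingertips end at about (368.5,170), while the reported TCP projects near row 179. So the real tip is higher or farther back than reported. I'll check this in the top view as well.

```bash
python3 - <<'E'
from h import *
np.set_printoptions(precision=4,suppress=True)
S=shot("scene");T=shot("top")
p=monitor.read_state()["tool_pos"];print("tcp",proj(S,p),proj(T,p))
for z in(.06,.08,.1,.12):
    X=atz(S,(368.5,170.5),z);print(z,X,proj(T,X))
t=cv2.resize(T["image"][185:260,325:425,::-1],None,fx=8,fy=8,interpolation=cv2.INTER_NEAREST)
t=np.clip(t.astype(float)*1.6,0,255).astype(np.uint8)
cv2.imwrite("pics/g.png",t)
E
```

```text
tcp [368.7113 179.914 ] [367.6125 226.1762]
0.06 [ 0.4778 -0.3077  0.06  ] [382.9907 219.9296]
0.08 [ 0.4709 -0.2871  0.08  ] [376.2068 222.3998]
0.1 [ 0.464  -0.2664  0.1   ] [369.1415 224.9721]
0.12 [ 0.4571 -0.2457  0.12  ] [361.7771 227.6529]
```

View pics/g.png

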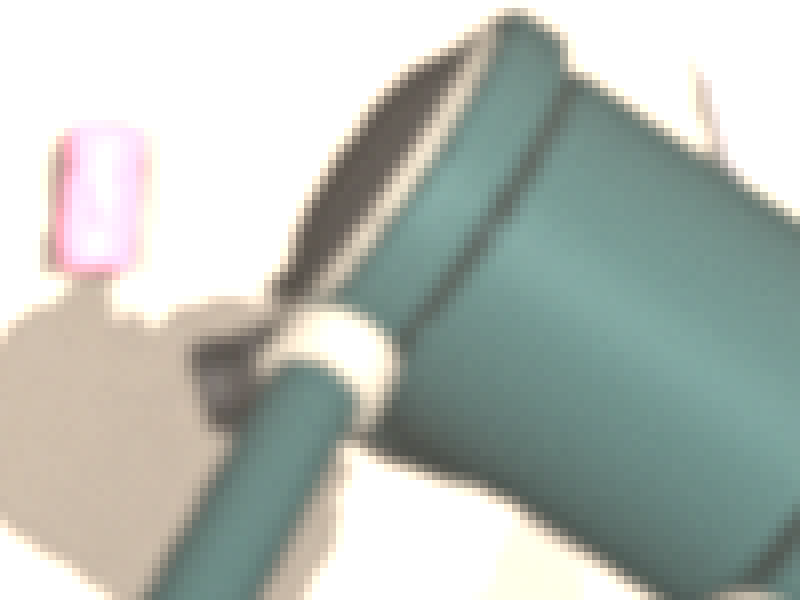

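Only the gripper body shows in the top view, at about (352,233); it fits the reported x and y. The scene ray then puts the real tip near z = 0.10, about 35 mm above the reported 0.066. So the first grasp closed just above the knob. I'll open, go lower in small checked steps, and take heights from contact.

>>> step_arm(
  series=[0,0,0,0,0,0,0,0,0,0,0.02,0,0,0,0.045,0,0,0,0.065,0,0,0,0.075,0,0,0,0.08,0,0,0,0.08,0],
  gripper=0.6,
)

```text
time: 5.15
tool_pos: [0.4618, -0.2684, -0.0142]
tcp_rot: [3.107, 0.461, 0.0]
wrist_force: [-0.2, -0.0, -0.2]
width: 0.597
grip_force: 0.0
```

>>> step_arm(
  series=[0,0,0.004,0,0,0,0.008,0,0,0,0.008,0],
)

```text
time: 5.52
tool_pos: [0.4615, -0.2682, -0.0225]
tcp_rot: [-3.107, -0.461, 0.0]
wrist_force: [-0.1, 0.1, 0.8]
width: 0.602
grip_force: 0.0
```

>>> step_arm(
  series=[0,0,0.003,0,0,0,0.006,0,0,0,0.006,0],
)

```text
time: 5.9
tool_pos: [0.4613, -0.2681, -0.0287]
tcp_rot: [-3.107, -0.461, 0.001]
wrist_force: [0.1, 0.7, -0.2]
width: 0.599
grip_force: 0.0
```

>>> step_arm(
  series=[0,0,0,0,0,0,0,0,0,0,0,0,0,0,0,0,0,0,0,0],
  gripper=0,
  newtons=60,
)

```text
time: 6.52
tool_pos: [0.462, -0.2685, -0.0281]
tcp_rot: [3.107, 0.461, 0.001]
wrist_force: [0.0, -0.5, 1.9]
width: 0.295
grip_force: 59.2
```

```bash
python3 - <<'E'
from h import *
go(.4615,-.2685,.1,.295);print(monitor.read_state()["grip_force"])
S=shot("scene","s2.png")
E
```

```text
t 6.53 pos [ 0.462  -0.2685 -0.0281] tilt [ 0.001 -0.    -1.   ] yaw 0.2948 F [ 0.04 -0.48  1.95] w 0.295 | shift [-4.000e-04 -1.000e-04 -1.281e-01] turn -0.0002 q6 0.7
59.216502606868744
```

>>> step_arm(
  series=[0,0,-0.01,0,0,0,-0.04,0,0,0,-0.09,0,0,0,-0.12,0,0,0,-0.12,0],
)

```text
time: 7.2
tool_pos: [0.4638, -0.2697, 0.0951]
tcp_rot: [3.103, 0.461, 0.008]
wrist_force: [-0.6, -0.7, -0.8]
width: 0.294
grip_force: 59.0
```

```bash
python3 - <<'E'
from h import *
go(.4735,.0885,.092,-.0565);print(monitor.read_state()["grip_force"])
S=shot("scene");print([(np.round(d["point"],1),round(d["score"],2)) for d in viewer.spot_point(S,"knob_center")],proj(S,(.4618,-.2685,.138)))
E
```

```text
t 7.2 pos [ 0.4638 -0.2697  0.0951] tilt [ 0.005 -0.003 -1.   ] yaw 0.2948 F [-0.57 -0.68 -0.81] w 0.294 | shift [ 0.1133 -0.3399  0.0019] turn 0.3513 q6 0.7
58.990254141390324
[(array([341.3, 205.7]), 0.74), (array([368.6, 156.7]), 0.61)] [370.72486716 159.70863362]
```

>>> step_arm(
  series=[0.015,-0.045,0,0.05,0.032,-0.094,0,0.1,0.049,-0.143,0,0.15,0.065,-0.192,0,0.2,0.082,-0.241,0,0.25,0.099,-0.29,0,0.3,0.115,-0.338,0,0.351,0.115,-0.338,0,0.351],
)

```text
time: 8.3
tool_pos: [0.4715, 0.0912, 0.0895]
tcp_rot: [3.141, -0.081, -0.006]
wrist_force: [-0.3, -1.3, -0.6]
width: 0.294
grip_force: 59.3
```

```bash
python3 - <<'E'
from h import *
S=shot("scene","s3.png");T=shot("top","t3.png")
go(.4735,.0885,.092,-.0565)
def c(p,x,y,w,h,f): return cv2.resize(p["image"][y:y+h,x:x+w,::-1],None,fx=f,fy=f,interpolation=cv2.INTER_NEAREST)
cv2.imwrite("pics/h.png",np.hstack([c(S,262,225,66,96,6),c(T,190,170,66,96,6)]))
for p in(S,T):
    for l in("knob_center","spindle_seat"):print(l,[(np.round(d["point"],1),round(d["score"],2)) for d in viewer.spot_point(p,l)])
    print(proj(p,(.4735,.0885,.138)))
E
```

```text
t 8.4 pos [0.4717 0.0885 0.0898] tilt [-0.004 -0.001 -1.   ] yaw -0.0538 F [-0.03 -0.4  -1.24] w 0.291 | shift [ 0.0018 -0.0001 -0.0022] turn 0.0027 q6 1.76
knob_center [(array([341.3, 205.5]), 0.72), (array([301.5, 257.7]), 0.66), (array([297.8, 272.9]), 0.31)]
spindle_seat [(array([300.4, 276. ]), 0.68)]
[301.81948791 256.34976114]
knob_center [(array([337.2, 208.9]), 0.73)]
spindle_seat []
[221.63145882 217.15491077]
```

View pics/h.png

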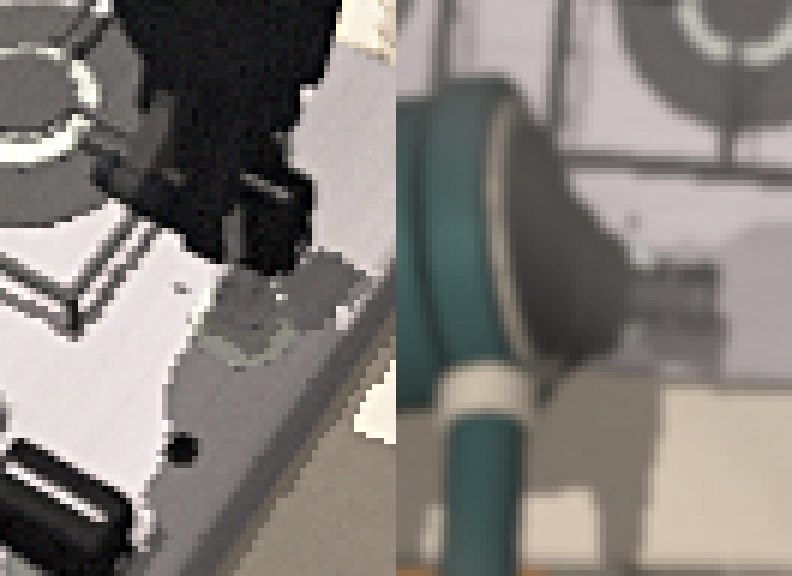

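The scene half shows the knob held upright just above the bare spindle (knob end at about scene (307,262), spindle below it near (302,271)). In the top half the spindle is hidden by the hand. I'll correct by about 1.7 mm and descend in checked steps.

>>> step_arm(
  series=[-0.0005,-0.0017,0,0,-0.0005,-0.0017,0.01,0,-0.0005,-0.0017,0.025,0,-0.0005,-0.0017,0.028,0,-0.0005,-0.0017,0.028,0],
)

```text
time: 9.22
tool_pos: [0.4724, 0.0902, 0.0629]
tcp_rot: [3.14, -0.088, -0.003]
wrist_force: [-0.3, 0.7, -0.3]
width: 0.293
grip_force: 59.3
```

```bash
python3 - <<'E'
from h import *
S=shot("scene","s4.png")
go(.473,.0902,.064,-.0565)
print([(np.round(d["point"],1),round(d["score"],2)) for l in("knob_center","spindle_seat") for d in viewer.spot_point(S,l)],proj(S,(.473,.0902,.1103)))
g=cv2.resize(S["image"][240:290,275:340,::-1],None,fx=12,fy=12,interpolation=cv2.INTER_NEAREST)
cv2.imwrite("pics/i.png",np.clip(g*1.0,0,255).astype(np.uint8))
E
```

```text
t 9.28 pos [0.4729 0.0903 0.0634] tilt [-0.001 -0.    -1.   ] yaw -0.0561 F [-0.02  0.17 -0.63] w 0.292 | shift [ 0.0001  0.0001 -0.0006] turn 0.0004 q6 1.76
[(array([340.3, 201.7]), 0.83), (array([303.4, 265.9]), 0.64), (array([301. , 273.5]), 0.44)] [302.04512384 264.43527462]
```

View pics/i.png

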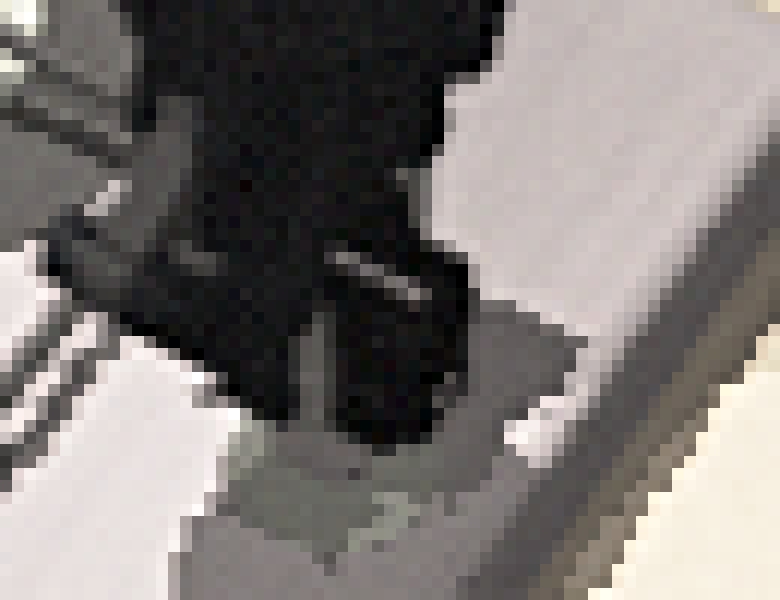

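The picture shows the knob just over the spindle, with its front lower corner at about (308,277) and the ring and collar visible below it near (304,283). I'll check the projected corners against that.

```bash
python3 - <<'E'
from h import *
S=shot("scene")
for q in box(.473,.0902,-.0565,.0917,.1277,.05,.026): print(np.round(q,4),(proj(S,q)-[275,240]+.5)*12)
# ring base circle r? at z .055 : extremes
for z,r in((.073,.0125),):
  for a in range(0,360,90): print(a,(proj(S,(.473+r*np.cos(np.radians(a)),.0902+r*np.sin(np.radians(a)),z))-[282,258]+.5)*10)
print((proj(S,(.473,.0902,.087))-[282,258]+.5)*10)
E
```

```text
[0.4473 0.0786 0.0917] [485.35427108 363.33379347]
[0.4473 0.0786 0.1277] [483.52445612 250.21144417]
[0.4488 0.1046 0.0917] [412.33804644 466.20685757]
[0.4488 0.1046 0.1277] [408.36036492 354.25817997]
[0.4972 0.0758 0.0917] [257.60078376 251.12852369]
[0.4972 0.0758 0.1277] [249.45599814 136.87388137]
[0.4987 0.1018 0.0917] [182.35418287 350.41066039]
[0.4987 0.1018 0.1277] [171.93120295 237.17768796]
0 [162.21051865 143.14901621]
90 [183.84096267 206.20053274]
180 [259.39728554 185.74718578]
270 [236.97791903 123.15865346]
[208.70712286 129.34693205]
```

>>> step_arm(
  series=[0,0,0.003,0,0,0,0.006,0,0,0,0.009,0,0,0,0.012,0,0,0,0.012,0],
)

```text
time: 10.05
tool_pos: [0.4727, 0.0901, 0.0512]
tcp_rot: [3.14, -0.088, -0.001]
wrist_force: [0.5, -1.1, -1.2]
width: 0.297
grip_force: 59.4
```

```bash
python3 - <<'E'
from h import *
go(.473,.0902,.0447,-.0565)
print(monitor.read_state()["torque"])
E
```

```text
t 10.05 pos [0.4727 0.0901 0.0512] tilt [-0.001 -0.    -1.   ] yaw -0.0562 F [ 0.52 -1.1  -1.18] w 0.297 | shift [ 0.0003 -0.0001  0.0065] turn 0.0003 q6 1.76
[-0.0746041   0.01250236 -0.00170868]
```

>>> step_arm(
  series=[0,0,0.003,0,0,0,0.006,0,0,0,0.008,0,0,0,0.01,0,0,0,0.01,0,0,0,0.01,0],
)

```text
time: 10.8
tool_pos: [0.4732, 0.0901, 0.042]
tcp_rot: [3.14, -0.088, 0.0]
wrist_force: [-1.6, -2.8, 4.0]
width: 0.29
grip_force: 59.9
```

```bash
python3 - <<'E'
from h import *
go(.473,.0902,.0377,-.0565)
E
```

```text
t 10.8 pos [0.4732 0.0901 0.042 ] tilt [ 0. -0. -1.] yaw -0.0561 F [-1.64 -2.84  4.04] w 0.29 | shift [-0.0002 -0.      0.0043] turn 0.0004 q6 1.76
```

>>> step_arm(
  series=[-0.0003,0.0005,0.0015,0,-0.0003,0.0005,0.003,0,-0.0003,0.0005,0.004,0,-0.0003,0.0005,0.004,0,-0.0003,0.0005,0.004,0],
)

```text
time: 11.42
tool_pos: [0.4733, 0.0901, 0.0386]
tcp_rot: [-3.14, 0.088, -0.001]
wrist_force: [-3.1, -0.5, 7.9]
width: 0.294
grip_force: 60.4
```

```bash
python3 - <<'E'
from h import *
go(.473,.0902,.0377,-.0565)
F=[]
for i in range(6):
    shot("scene");F.append(monitor.read_state()["wrist_force"])
print(np.round(F,2),np.mean(F,0))
E
```

```text
t 11.43 pos [0.4733 0.0901 0.0386] tilt [ 0.001  0.001 -1.   ] yaw -0.0563 F [-3.12 -0.52  7.93] w 0.294 | shift [-0.0003 -0.      0.0009] turn 0.0002 q6 1.76
[[-3.06 -0.7   8.42]
 [-2.83 -1.23  9.14]
 [-2.81 -2.27  8.1 ]
 [-2.72 -0.55  8.77]
 [-3.11 -0.37  7.56]
 [-2.62 -0.5   7.8 ]] [-2.85756379 -0.93362485  8.29571742]
```

>>> step_arm(
  series=[-0.0005,0,0.0005,0,-0.0005,0,0.001,0,-0.0005,0,0.0012,0,-0.0005,0,0.0012,0],
)

```text
time: 12.22
tool_pos: [0.4733, 0.0901, 0.0377]
tcp_rot: [-3.14, 0.088, -0.003]
wrist_force: [-1.6, -1.1, 9.5]
width: 0.295
grip_force: 60.5
```

>>> step_arm(
  series=[0,0,0,0,0,0,0,0,0,0,0,0,0,0,0,0,0,0,0,0,0,0,0,0,0,0,0,0,0,0,0,0],
)

```text
time: 13.22
tool_pos: [0.4733, 0.0901, 0.0378]
tcp_rot: [-3.14, 0.088, -0.003]
wrist_force: [-1.7, -1.0, 9.3]
width: 0.297
grip_force: 60.5
```

```bash
python3 - <<'E'
from h import *
F=[]
for i in range(6):
    S=shot("scene","s5.png");F.append(monitor.read_state()["wrist_force"])
print(np.mean(F,0),np.std(F,0))
go(.473,.0902,.0377,-.0565)
g=lambda x,y,w,h,f:cv2.resize(S["image"][y:y+h,x:x+w,::-1],None,fx=f,fy=f,interpolation=cv2.INTER_NEAREST)
cv2.imwrite("pics/j.png",g(250,240,80,85,7))
E
```

```text
[-2.25161499 -1.41829018  9.20599925] [0.34348893 0.45353424 0.43328775]
t 13.53 pos [0.4733 0.0902 0.0377] tilt [ 0.002  0.001 -1.   ] yaw -0.0563 F [-1.6  -1.11  9.11] w 0.292 | shift [-0.0003 -0.      0.    ] turn 0.0002 q6 1.76
```

View pics/j.png

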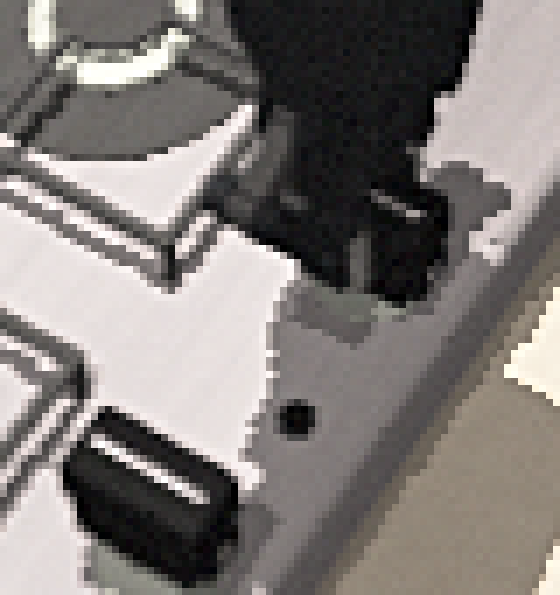

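The picture shows the knob down over the collar (front lower corner at about (309,283)), parallel to its neighbour at (272,311). The height gives about 7 mm of travel, and the measured 9.2 N plus the knob's weight gives about 9.8 N, so both agree. I'll hold steadily from here.

>>> step_arm(
  series=[0,0,0,0,0,0,0,0,0,0,0,0,0,0,0,0,0,0,0,0,0,0,0,0,0,0,0,0,0,0,0,0],
)

```text
time: 14.52
tool_pos: [0.4733, 0.0902, 0.0377]
tcp_rot: [-3.14, 0.088, -0.003]
wrist_force: [-2.3, -1.1, 8.7]
width: 0.292
grip_force: 60.5
```

>>> step_arm(
  series=[0,0,0,0,0,0,0,0,0,0,0,0,0,0,0,0,0,0,0,0,0,0,0,0,0,0,0,0,0,0,0,0],
)

```text
time: 15.52
tool_pos: [0.4733, 0.0901, 0.0377]
tcp_rot: [-3.14, 0.088, -0.003]
wrist_force: [-3.1, -2.3, 9.3]
width: 0.295
grip_force: 60.5
```

>>> step_arm(
  series=[0,0,0,0,0,0,0,0,0,0,0,0,0,0,0,0,0,0,0,0,0,0,0,0,0,0,0,0,0,0,0,0],
)

```text
time: 16.52
tool_pos: [0.4733, 0.0901, 0.0377]
tcp_rot: [-3.14, 0.088, -0.003]
wrist_force: [-1.7, -1.5, 8.8]
width: 0.299
grip_force: 60.5
```

```bash
python3 - <<'E'
from h import *
go(.473,.0902,.0377,-.0565)
F=monitor.read_state()
if 7<F["wrist_force"][2]<12 and F["grip_force"]>50: print(job.finish_job())
E
```

```text
t 16.52 pos [0.4733 0.0901 0.0377] tilt [ 0.002  0.001 -1.   ] yaw -0.0564 F [-1.73 -1.49  8.81] w 0.299 | shift [-0.0003 -0.      0.    ] turn 0.0001 q6 1.76
the job is handed in; nothing more can be done
None
```

The black knob is on the bare spindle, parallel to its neighbour, held pressed about 7 mm down at roughly 9–10 N for over four seconds and still gripped; the job is handed in at 16.5 s, and the arm was kept clear of the salt shaker and screwdriver throughout (the first grasp closed above the knob because the fingertips sit about 35 mm higher than reported).

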